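# Close the chopper and hold its spring dial on the third click

## Robot

A 6-joint arm with a two-finger parallel gripper is mounted at the origin on a cart in front of the work surface, level with it; the furniture and walls round the work are solid. World frame = base frame: x ahead of the robot, y to its left, z up, the work surface at z = 0. Lengths are in m, angles in rad, forces in N, time in s.
With the tool pointing down it reaches from about 0.35 to 0.975 m from the base axis. Payload 4.9 kg.
Tool frame: the origin (TCP) lies midway between the tips of the shut fingers; the grasp point (between the pads) lies ctrl.grip_depth behind it (ctrl.grip_depth is the distance from the TCP to the grasp point, in m); z points along the fingers, y is the line along which they close (so a half turn about z gives the same grasp; the last joint's range is limited). The gripper opens to 85 mm and grips with 20 to 120 N. Pads are 22 mm wide; open, the fingers measure 114 mm over their backs; the gripper's body (76 mm by 85 mm) begins 54 mm behind the grasp point. The pads swing forward as they close: fully open they stand 13 mm farther back than shut.
Start: joints at [1.15, 0.053, 1.613, -0, 1.476, -0.119], TCP at [0.186, 0.597, 0.231] pointing down, gripper open.
Joint ranges: [-3.01, 3.01], [-1.01, 2.22], [0.06, 2.58], [-1.02, 4.17], [0.09, 2.62], [-3.14, 3.14]. Speed limits (rad/s): [2.57, 2.57, 3.14, 3.14, 3.14, 3.14].

## Interface

Orientations are given as a rotation vector (axis times angle).
In Python, from station import ctrl, get_image, camera_model gives the robot as it stands. The module is installed in compiled form; this text tells all that it offers.
- The arm moves only by the shell command python3 -m crank 'ROWS' [FORCE]. ROWS is JSON, a list of rows, each a list of 7 numbers: the shift along the tool's x, y, z in mm, then the turn, a rotation vector about the tool's x, y, z in rad, then the opening, from -1 (shut) to 1 (fully open). A call has exactly 10 rows; each row shifts and turns the commanded pose from where the row before left it, along the tool's axes as they then stand; what a row does not reach is not made up. A row lasts 1/12 s, in which the tool goes at most 41.7 mm and 7.16 degrees, less where a joint would pass 70% of its speed; a pose out of reach is approached as far as the arm can. A call with a gripper value outside its range is refused whole. The fingers move at their own pace and stop on an object; FORCE is the grip in N (left out, the last holds). Time passes only in rows, so rows that do not move let the fingers close, or fill a call up. It gives the time, the measured TCP pose, the force, the opening and the grip force at its end, in the units of the state.
- ctrl.get_obs(): the state, without advancing time (a new reading comes with each control period).
- get_image(name): name is "scene" or "top"; returns the picture (384x512x3 uint8, red, green, blue); there is no depth.
- camera_model(name): a dict with "vertical_fov" (degrees; the focal length in pixels is half the picture's height over the tangent of half this angle, whatever the lens; pixels are square), "cx", "cy" (the principal point, pixels), "k1" (the pictures are not rectified: a ray, as slopes to the right and down, at radius r is drawn at 1 + k1 r^2 times it, then the intrinsics apply), "R" (3x3) and "t" (3): a world point X has camera coordinates R X + t. Camera axes: x right, y down, z forward; pixel columns grow to the right and rows downward; lengths in m; the calibration is good to about 2 mm. A picture is of the moment at which its call begins. camera_model takes no time and is no camera call.
- ctrl.finish_job(): hands the job in; it is judged then, once.
The state is a dict: "t": time; "q": joint angles; "dq": joint speeds; "effort": joint torques, N m; "tool_pos": TCP position; "tool_rot": TCP orientation; "contact_force": force on the tool from outside, world axes, zero at the start; "wrist_torque": the same for the moment, N m; "opening": finger opening in m; "grip_force": force on a finger pad.
Only numpy, scipy, OpenCV 4.12 (cv2) and the standard library are available. Lean on these libraries where they do the work, as an engineer would, in place of code of your own. Each camera call takes 0.05 s, during which the arm holds its last target. There are 200 camera calls.

## Task

The garlic is already in the bowl of the small chopper. Set the chopper's loose lid down on the bowl (do not drop it) so that it sits fully home and level, and let go of it; only then turn the chopper's dial clockwise, past its first two clicks to the third, and finish there still holding the dial, because its spring turns it back as soon as it is let go. Leave the other things where they are.

Things in the scene. Friction and masses are not known exactly. Their poses are not given: they have to be found in the camera images.
- chopper: The chopper, heavy and fixed where it stands, on the worktop to the right of the hob. White body 126 (x) x 250 (y) mm; origin under it on the worktop, x pointing to its back, y to its bowl end, z up. Its lower part, 45 mm high, carries a steel bowl at y = +55 mm; the control column at y = -85 mm (84 mm long in y) is 100 mm high and carries the dial on its top
- bowl_rim (a point): Centre of the bowl's open mouth, at the height of the rim: 125 mm above the worktop. The bowl is 112 mm across outside, 106 mm inside at the rim, and fixed to the body; its wall tapers slightly inwards below. Axes parallel to the chopper's
- lid: Loose white lid, right way up on the hob glass (6 mm above the worktop). Origin: centre of its underside, z up. Plug 99 mm across, 10 mm deep, chamfered, under a flange 117 mm across, 6.5 mm thick, that rests on the bowl's rim: seated, the origin is 10 mm below bowl_rim. On top a round knob 30 mm across, 16.5 to 42.5 mm above the origin (25 mm across below 24 mm). About 0.09 kg
- lid_knob (a point): Centre of the lid's round knob, 34 mm above the lid's origin: the place to grip it
- dial (a joint): Angle of the chopper's dial, rad: 0 = off, as found; grows clockwise seen from above. Light clicks are felt at 0.35 (first), 0.70 (second) and 1.05 (third); hard stop at 1.10. A spring drives it back to 0 from anywhere, the clicks do not hold it; turning takes 0.08 to 0.15 N m, holding it on the third about 0.1 N m
- dial_grip (a point): On the dial's vertical axis, at grip height, 122 mm above the worktop; turns with the dial. A black disc 50 mm across (top 8 mm above the column) with an upright grip bar 48 mm long along this x, 13 mm thick along y, up to 34 mm above the column. At 0 the bar is parallel to the chopper's x, its white line to the chopper's front; four dark marks round it: off and the three clicks
- garlic: Garlic bulb, about 60 mm, lying in the bowl, its top about 6 mm below the seated lid's plug; it stays there. Origin at the centre of its underside
- salve_tin: Bystander: round pot with a wide screw cap, 58 diameter x 50 mm, standing at the dial end of the chopper. Origin at the centre of its underside
- lemon: Bystander: lemon, about 78x55x56 mm, lying behind the chopper. Origin at the centre of its underside
- timer: Bystander: separate wind-up kitchen timer, round, 69 diameter x 54 mm, behind the chopper; not the chopper's dial, not to be used. Origin at the centre of its underside
- salt_shaker: Bystander: salt shaker, 43 diameter x 78 mm, standing on the hob behind the lid. Origin at the centre of its underside
- spoon: Bystander: measuring spoon, 45x160x14 mm, lying on the hob to the left of the lid. Origin at the centre of its underside
Mind the look-alikes: they are no part of the job. What is shaped like the garlic but purple or turquoise is not meant.

How it is judged:
On the way, in this order (a step that is already met when the one before it is completed fails the run):
1. the lid sits home on the bowl and is let go, the dial still off (horizontal distance between lid and bowl_rim below 0.007 m and z of lid in the frame of bowl_rim below -0.006 m and angle between lid's own z axis and vertical below 0.06 rad and contact force between the fingers and lid below 0.1 N and value of joint dial below 0.2 rad), for 0.2 s.
2. the dial is turned onto its third click (value of joint dial above 0.97 rad), for 0.2 s.
At the end, for the whole second after the job is handed in: The dial is on its third click (joint above 0.97 rad) and still held there by the fingers (contact force over 0.5 N); the lid is seated on the bowl, not touched by the robot (centre within 7 mm of the bowl's, origin at least 6 mm below the rim, tilted less than 0.06 rad); the garlic is in the bowl (value of joint dial above 0.97 rad and contact force between the fingers and dial above 0.5 N and horizontal distance between lid and bowl_rim below 0.007 m and z of lid in the frame of bowl_rim below -0.006 m and angle between lid's own z axis and vertical below 0.06 rad and contact force between each of the arm, the fingers and lid below 0.1 N and horizontal distance between garlic and bowl_rim below 0.05 m and z of garlic in the frame of bowl_rim below -0.04 m); the arm keeps its last pose, push and grip.
It fails at once if the dial is turned (over 0.2 rad) while the lid is not on (value of joint dial above 0.2 rad and z of lid in the frame of bowl_rim above -0.004 m).
It fails at once if the dial is turned while the lid is away from the bowl (value of joint dial above 0.2 rad and horizontal distance between lid and bowl_rim above 0.015 m).
It fails at once if the lid is dropped from more than 3 cm above its seat (contact force between lid and anything else below 0.01 N and z of lid in the frame of bowl_rim above 0.02 m).
It fails at once if a bystander is moved by more than 3 cm (distance of any of salve_tin, lemon, timer, salt_shaker, spoon from where it was at the start of the episode above 0.03 m).
It also fails if it takes over 51 s, if anything falls off the work surface, if the arm or the gripper's body presses on something with over 40 N, if the wrist force passes 120 N, or if a joint passes its speed limit or range.

## Working session

There is one attempt and no reset: what is moved stays moved. The work goes in short steps, Python scripts to look and compute and a shell command to move; the robot and the scene stay as the last step left them, time stands still between calls to the robot, and variables do not carry over. Pictures are saved under pics/ and viewed, at most 10 in all, crops included, and the job is handed in when it is done.

```bash
mkdir -p pics; cat > h.py <<'E'
import numpy as np, cv2
from station import ctrl, get_image, camera_model
def ray(name,u,v):
    m=camera_model(name); f=192/np.tan(np.radians(m["vertical_fov"])/2)
    d=np.array([(u-m["cx"])/f,(v-m["cy"])/f]); p=d.copy()
    for _ in range(30): p=d/(1+m["k1"]*(p@p))
    R=np.array(m["R"]);t=np.array(m["t"])
    return -R.T@t, R.T@np.array([p[0],p[1],1])
def on_plane(name,u,v,z):
    o,d=ray(name,u,v); return o+d*(z-o[2])/d[2]
def proj(name,X):
    m=camera_model(name); f=192/np.tan(np.radians(m["vertical_fov"])/2)
    c=np.array(m["R"])@np.array(X)+np.array(m["t"]); p=c[:2]/c[2]; p=p*(1+m["k1"]*(p@p))
    return p*f+[m["cx"],m["cy"]]
E
python3 - <<'E'
from h import *
a=get_image("scene");b=get_image("top")
np.save("s.npy",a);np.save("t.npy",b)
cv2.imwrite("pics/s0.png",cv2.cvtColor(a,4));cv2.imwrite("pics/t0.png",cv2.cvtColor(b,4))
for n in("scene","top"):
    m=camera_model(n);print(n,m["vertical_fov"],m["k1"],ray(n,256,192))
print(ctrl.grip_depth,ctrl.get_obs())
E
```

```text
scene 56.910281265355316 -0.062380705750904104 (array([0.11695249, 0.60107039, 0.87818908]), array([ 0.41193935, -0.56715028, -0.71334321]))
top 52.150706478094754 -0.1362191421045737 (array([ 0.37827707, -0.02906815,  1.32756419]), array([ 0.20587866,  0.02975061, -0.97820535]))
0.0187 {'t': 0.1, 'q': array([ 1.14999603e+00,  5.33254464e-02,  1.61416198e+00, -7.47250728e-06,
        1.47600738e+00, -1.19003064e-01]), 'dq': array([ 6.80442437e-04, -2.78061775e-03, -2.02047118e-03, -1.46009203e-03,
        5.04420500e-05,  1.58243852e-03]), 'effort': array([-9.55186406e-04, -3.94902813e+01, -3.71363282e+01, -1.58630642e-04,
        3.94960211e-03, -5.41844670e-06]), 'tool_pos': array([0.18554258, 0.59622895, 0.23016135]), 'tool_rot': array([-4.72188457e-01, -3.10539735e+00,  2.88237538e-03]), 'contact_force': array([-0.30169848, -0.37666883,  0.00398651]), 'wrist_torque': array([-0.03807487,  0.01412723,  0.01749142]), 'grip_force': 0.0, 'opening': 0.08532672799230037}
```

View pics/s0.png

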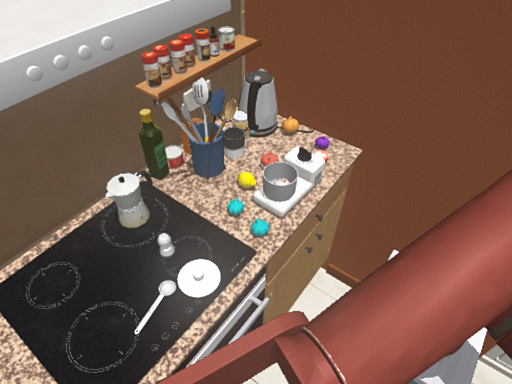

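View pics/t0.png

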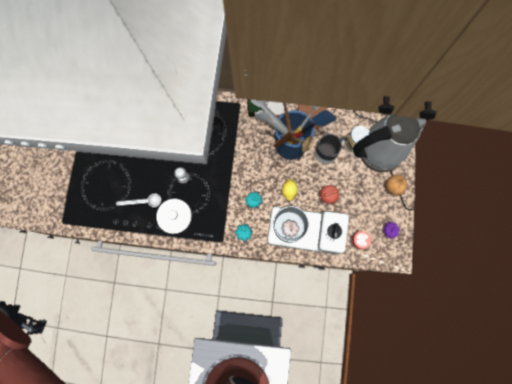

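Scene picture: lid at (199,278) with its knob at (199,272), bowl (280,180), dial (305,155). Top picture: lid (174,216), bowl mouth (291,225), dial (334,231).
Possible mix-ups in the top picture:
- **Dial:** the red timer (329,194), the salve tin with its red and white cap (362,240), and the real dial, a black bar on the white column (334,231). I choose the black bar.
- **Garlic:** turquoise (254,200) and (244,232), purple (391,230), and the pale one in the bowl (291,227). I choose the one in the bowl.
- **Lid:** the only white disc, (174,216).

I'll check these in one close crop.

```bash
python3 - <<'E'
from h import *
b=np.load("t.npy");a=np.load("s.npy")
c1=cv2.resize(b[175:265,140:380],None,fx=3.3,fy=3.3,interpolation=cv2.INTER_CUBIC)
c2=cv2.resize(a[135:225,240:340],None,fx=3,fy=3,interpolation=cv2.INTER_CUBIC);c3=cv2.resize(a[225:315,150:250],None,fx=3,fy=3,interpolation=cv2.INTER_CUBIC)
o=np.zeros((570,800,3),np.uint8);o[:c1.shape[0],:c1.shape[1]]=c1;o[300:570,:300]=c2;o[300:570,310:610]=c3
cv2.imwrite("pics/c.png",cv2.cvtColor(o,4))
# white blobs top
g=b.astype(int);w=((g.min(2)>150)&(g.max(2)-g.min(2)<40)).astype(np.uint8)
n,l,s,c=cv2.connectedComponentsWithStats(w)
for i in range(1,n):
    if s[i,4]>60 and s[i,1]>170 and s[i,1]<260: print(s[i],c[i])
    if s[i,4]>60 and 150<c[i][0]<380 and 170<c[i][1]<260:
        cs,_=cv2.findContours((l==i).astype(np.uint8),0,1);k=max(cs,key=cv2.contourArea);print(" rect",cv2.minAreaRect(k), "circ",cv2.minEnclosingCircle(k))
E
```

```text
rect ((180.8400115966797, 174.12001037597656), (13.200000762939453, 8.800000190734863), 53.13010025024414) circ ((181.0, 174.0), 6.708303928375244)
[117 194  44  13 233] [144.07296137 200.6695279 ]
[157 199  34  35 950] [173.43473684 215.72210526]
 rect ((173.5, 216.0), (34.0, 33.0), 90.0) circ ((173.33375549316406, 215.7404022216797), 17.627229690551758)
[ 267  205   83   50 2648] [307.35460725 230.13821752]
 rect ((308.07318115234375, 229.15853881835938), (79.5372085571289, 43.37160110473633), 8.914926528930664) circ ((308.0, 228.5), 42.86325454711914)
[    0   227   352   157 39000] [166.96171795 310.76292308]
[357 234  11  12 102] [361.64705882 239.20588235]
 rect ((362.0, 239.5), (11.0, 10.0), 90.0) circ ((362.0, 239.5), 6.265082359313965)
```

View pics/c.png

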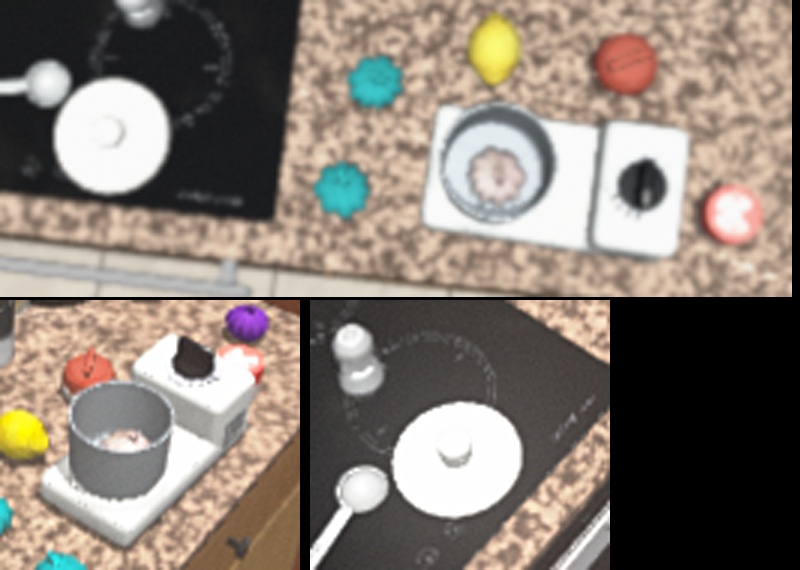

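The crop confirms the choices: lid disc at top (173.5,216), bowl with pale garlic centred near (290.6,224), black dial on the column near (334.5,231), and the spoon head close to the left of the lid. Next I measure by casting rays onto the known planes.

```bash
cat > meas.py <<'E'
from h import *
b=np.load("t.npy");a=np.load("s.npy")
def cont(mask): return max(cv2.findContours(mask.astype(np.uint8),0,1)[0],key=cv2.contourArea).reshape(-1,2)
def pts(n,c,z): return np.array([on_plane(n,u,v,z)[:2] for u,v in c],np.float32)
def up(im,x0,x1,y0,y1,k=6): # upscaled crop; px=(p+.5)/k-.5+x0
    return cv2.resize(im[y0:y1,x0:x1],None,fx=k,fy=k,interpolation=cv2.INTER_CUBIC).astype(int)
def back(c,x0,y0,k=6): return (c+.5)/k-.5+np.array([x0,y0])
def white(im,th): return (im.min(2)>th)&(im.max(2)-im.min(2)<45)
for n,im,bx in(("top",b,(154,198,194,240)),("scene",a,(172,228,252,304))):
    c=back(cont(white(up(im,*bx),120)),bx[0],bx[2]); 
    if n=="top":
        P=pts(n,c,.0225);(x,y),r=cv2.minEnclosingCircle(P);e=cv2.fitEllipse(P);print("lid",n,x,y,r,e)
    else: e=cv2.fitEllipse(pts(n,c,.0195));print("lid",n,e)
# column top
bx=(322,352,205,258)
for th in(130,150,170):
    P=pts("top",back(cont(white(up(b,*bx),th)),bx[0],bx[2]),.1);r=cv2.minAreaRect(P);print("col",th,r)
# dial black
bx=(322,352,216,246)
m=up(b,*bx).max(2)<90; c=back(cont(m),bx[0],bx[2]);P=pts("top",c,.108);print("dial top",cv2.minEnclosingCircle(P),cv2.fitEllipse(P))
bx=(290,322,140,172);m=up(a,*bx).max(2)<80; c=back(cont(m),bx[0],bx[2]);P=pts("scene",c,.108);print("dial scene",cv2.fitEllipse(P),c.mean(0))
# bowl
g=cv2.cvtColor(b,7);k=6;G=cv2.GaussianBlur(cv2.resize(g[195:260,260:322],None,fx=k,fy=k,interpolation=cv2.INTER_CUBIC),(5,5),0)
H=cv2.HoughCircles(G,cv2.HOUGH_GRADIENT_ALT,1,2,param1=120,param2=.5,minRadius=85,maxRadius=120)
if H is not None:
  for h in H[0]:
    p=back(h[:2],260,195);print("bowl hough",p,h[2]/k,on_plane("top",*p,.125), "rmm",1000*(on_plane("top",p[0]+h[2]/k,p[1],.125)-on_plane("top",*p,.125))[1])
E
python3 meas.py
python3 - <<'E'
from h import *
b=np.load("t.npy")
print(cv2.cvtColor(b,7)[224,266:322]);print(cv2.cvtColor(b,7)[198:252,290])
E
```

```text
lid top 0.5416489243507385 0.27969783544540405 0.06115361303091049 ((0.541771411895752, 0.27971601486206055), (0.1204630583524704, 0.12089863419532776), 151.3667755126953)
lid scene ((0.5417100787162781, 0.2771950662136078), (0.11978929489850998, 0.1216287910938263), 53.42173767089844)
[199 205 199 177 203 231 234 194 168 217 234 236 235 235 233 219 171 167
 194 211 215 215 209 201 186 180 189 202 202 186 171 193 224 232 234 232
 221 182 120  83  81 112 180 235 249 250 251 251 250 250 250 250 249 232
 159 131]
[204 194 161 164 171 148 118 124 161 121  96  98 100 117 170 222 232 233
 233 233 228 198 160 164 180 187 186 176 175 186 184 175 179 207 221 219
 204 181 166 168 168 163 185 207 186 227 244 240 208 163 179 194 180 154]Traceback (most recent call last):
  File "meas.py", line 17, in <module>
    P=pts("top",back(cont(white(up(b,*bx),th)),bx[0],bx[2]),.1);r=cv2.minAreaRect(P);print("col",th,r)
  File "meas.py", line 4, in pts
    def pts(n,c,z): return np.array([on_plane(n,u,v,z)[:2] for u,v in c],np.float32)
                                     ~~~~~~~~^^^^^^^^^
  File "h.py", line 10, in on_plane
    o,d=ray(name,u,v); return o+d*(z-o[2])/d[2]
        ~~~^^^^^^^^^^
  File "h.py", line 4, in ray
    m=camera_model(name); f=192/np.tan(np.radians(m["vertical_fov"])/2)
ValueError: time passes only in moves, steps and waits
```

```bash
sed -i 's/^def ray/import functools\ncamera_model=functools.cache(camera_model)\ndef ray/' h.py; sed -i 's/(322,352,205,258)/(321,354,205,258)/' meas.py; python3 meas.py
```

```text
lid top 0.5416489243507385 0.27969783544540405 0.06115361303091049 ((0.541771411895752, 0.27971601486206055), (0.1204630583524704, 0.12089863419532776), 151.3667755126953)
lid scene ((0.5417100787162781, 0.2771950662136078), (0.11978929489850998, 0.1216287910938263), 53.42173767089844)
col 130 ((0.5403015613555908, -0.26030945777893066), (0.17004232108592987, 0.10609545558691025), 4.559110641479492)
col 150 ((0.5312302112579346, -0.2537522315979004), (0.1418776959180832, 0.09165138006210327), 4.35319709777832)
col 170 ((0.5356698632240295, -0.2522832751274109), (0.12965208292007446, 0.08922426402568817), 2.926666021347046)
dial top ((0.5390353798866272, -0.25072523951530457), 0.02301965095102787) ((0.5395920276641846, -0.24894896149635315), (0.039254892617464066, 0.04288772866129875), 55.86543273925781)
dial scene ((0.5403791666030884, -0.2550666630268097), (0.042983122169971466, 0.06878124922513962), 40.225894927978516) [303.71943231 154.41957787]
bowl hough [290.91666603 224.75      ] 17.229776 [ 0.54029979 -0.11090239  0.125     ] rmm -53.071059564249985
bowl hough [288.91666603 221.75      ] 18.6051 [ 0.54893547 -0.10387617  0.125     ] rmm -57.36965343515904
bowl hough [288.91666603 227.91666794] 15.365752 [ 0.52986183 -0.10568016  0.125     ] rmm -47.231337160829696
bowl hough [291.75       223.58333397] 16.424934 [ 0.54418477 -0.11312804  0.125     ] rmm -50.6234070224283
bowl hough [285.08333397 226.25      ] 17.96393 [ 0.53374964 -0.09342262  0.125     ] rmm -55.2315437576303
bowl hough [288.91666603 229.91666794] 17.227877 [ 0.52369753 -0.10626452  0.125     ] rmm -52.91929964057146
bowl hough [283.25       230.91666794] 15.390743 [ 0.51876831 -0.08919563  0.125     ] rmm -47.193068668217045
bowl hough [285.25       222.41666603] 15.827404 [ 0.54566163 -0.092793    0.125     ] rmm -48.73812356810811
```

```bash
cat > ov.py <<'E'
from h import *
b=np.load("t.npy");a=np.load("s.npy")
def line(p):  # subpixel edge points -> plane
    P=np.array([on_plane("top",u,v,z)[:2] for u,v,z in p]);vx,vy,x,y=cv2.fitLine(P.astype(np.float32),2,0,.01,.01).ravel();return vx,vy,P
g=cv2.cvtColor(b,7).astype(float)
def edge(vals,th): # last falling crossing
    i=[k for k in range(len(vals)-1) if vals[k]>=th>vals[k+1]][-1];return i+(vals[i]-th)/(vals[i]-vals[i+1])
R=[(339+edge(g[v,339:356],205),v,.1) for v in range(220,249,2)]
vx,vy,P=line(R);print("col right: yaw",np.degrees(np.arctan(-vx*0+(-vy/vx))),P.mean(0))
F=[(u,238+edge(g[238:258,u],205),.045) for u in range(272,316,3)]
vx,vy,P2=line(F);print("front: yaw",np.degrees(np.arctan(vx/vy)),P2.mean(0))
import sys
X,Y,yaw=[float(s) for s in sys.argv[1:4]];yaw=np.radians(yaw)
T=lambda p:np.array([X+np.cos(yaw)*p[0]-np.sin(yaw)*p[1],Y+np.sin(yaw)*p[0]+np.cos(yaw)*p[1],p[2]])
th=np.linspace(0,2*np.pi,60)
def shapes():
    for r in(.053,.056): yield [T((r*np.cos(t),.055+r*np.sin(t),.125)) for t in th],(255,0,0)
    yield [T((x,y,.1)) for x,y in((-.063,-.127),(.063,-.127),(.063,-.043),(-.063,-.043),(-.063,-.127))],(0,200,0)
    yield [T((x,y,.045)) for x,y in((-.063,-.043),(-.063,.125),(.063,.125))],(0,0,255)
    yield [T((x,-.085+y,.134)) for x,y in((-.024,-.0065),(.024,-.0065),(.024,.0065),(-.024,.0065),(-.024,-.0065))],(255,0,255)
o=[]
for n,im,(x0,x1,y0,y1) in(("top",b,(262,354,198,260)),("scene",a,(250,330,140,216))):
    k=5;c=cv2.resize(im[y0:y1,x0:x1],None,fx=k,fy=k,interpolation=cv2.INTER_CUBIC)
    for s,col in shapes():
        q=np.array([(proj(n,p)+.5-[x0,y0])*k for p in s]);cv2.polylines(c,[q.round().astype(np.int32)],False,col,1)
    o.append(c)
h=max(x.shape[0] for x in o);o=[cv2.copyMakeBorder(x,0,h-x.shape[0],0,0,0) for x in o]
im=np.hstack(o);im=cv2.resize(im,None,fx=.9,fy=.9) ;print(im.shape);cv2.imwrite(sys.argv[4],cv2.cvtColor(im[:,:800],4))
E
python3 ov.py 0.540 -0.166 1 pics/o1.png
```

```text
col right: yaw 10.461415 [ 0.53325483 -0.29379853]
front: yaw 2.8275044 [ 0.48091866 -0.12981246]
(342, 774, 3)
```

View pics/o1.png

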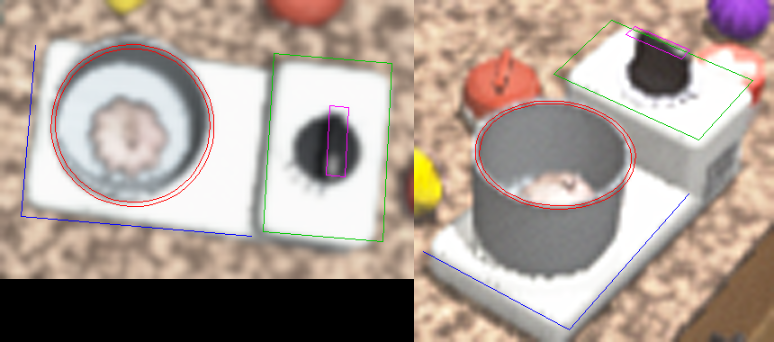

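```bash
python3 ov.py 0.539 -0.1645 -3 pics/o2.png
```

```text
col right: yaw 10.461415 [ 0.53325483 -0.29379853]
front: yaw 2.8275044 [ 0.48091866 -0.12981246]
(342, 774, 3)
```

View pics/o2.png

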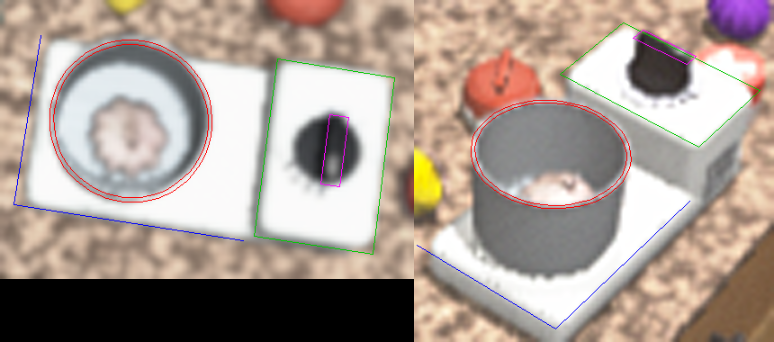

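The overlay fits with yaw about -2.3°: bowl at (0.542,-0.110), dial at about (0.538,-0.2495), lid at (0.5417,0.2785). The bowl-to-dial distance comes to 140 mm, as specified. Now I move.

```bash
cat > go.py <<'E'
import sys
from h import *
from scipy.spatial.transform import Rotation as Ro
x,y,z,yaw=[float(s) for s in sys.argv[1:5]];w=np.radians(yaw)
o=ctrl.get_obs();R=Ro.from_rotvec(o["tool_rot"])
Y=np.array([np.cos(w),np.sin(w),0]);Z=np.array([0,0,-1.]);D=Ro.from_matrix(np.c_[np.cross(Y,Z),Y,Z])
print("rot(rad) first",(R.inv()*D).as_rotvec().round(4),"then shift mm",(1000*D.inv().apply(np.array([x,y,z])-o["tool_pos"])).round(1))
print("t",o["t"],"pos",o["tool_pos"].round(4),"F",o["contact_force"].round(1),"M",o["wrist_torque"].round(2),"q6",o["q"][5].round(2),"open",o["opening"].round(4),"grip",o["grip_force"])
E
python3 go.py .5417 .2785 .10 87.7
```

```text
rot(rad) first [-0.0019 -0.0005 -0.2617] then shift mm [-368.6 -303.2  130.2]Traceback (most recent call last):
  File "go.py", line 8, in <module>
    print("t",o["t"],"pos",o["tool_pos"].round(4),"F",o["contact_force"].round(1),"M",o["wrist_torque"].round(2),"q6",o["q"][5].round(2),"open",o["opening"].round(4),"grip",o["grip_force"])
                                                                                                                                                ^^^^^^^^^^^^^^^^^^
AttributeError: 'float' object has no attribute 'round'
```

```bash
sed -i 's/o\["opening"\].round(4)/round(o["opening"],4)/' go.py; python3 -m crank '[[0,0,0,0,0,-0.0872,1],[0,0,0,0,0,-0.0872,1],[0,0,0,0,0,-0.0872,1],[-30,-25,0,0,0,0,1],[-30,-25,0,0,0,0,1],[-30,-25,0,0,0,0,1],[-30,-25,0,0,0,0,1],[-30,-25,0,0,0,0,1],[-30,-25,0,0,0,0,1],[-30,-25,0,0,0,0,1]]' 40
python3 -m crank '[[-20,-16,12,0,0,0,1],[-20,-16,12,0,0,0,1],[-20,-16,12,0,0,0,1],[-20,-16,12,0,0,0,1],[-20,-16,12,0,0,0,1],[-20,-16,12,0,0,0,1],[-20,-16,12,0,0,0,1],[-18,-16,12,0,0,0,1],[0,0,10,0,0,0,1],[0,0,0,0,0,0,1]]'
python3 go.py .5417 .2785 .022 87.7
```

```text
t: 0.93
tool_pos: [0.3894, 0.4118, 0.2308]
tool_rot: [-0.063, -3.141, 0.001]
contact_force: [0.3, 0.8, 0.7]
opening: 0.0853
grip_force: 0.0
t: 1.77
tool_pos: [0.54, 0.2777, 0.1219]
tool_rot: [-0.066, -3.135, 0.003]
contact_force: [-1.4, -0.7, -1.2]
opening: 0.0852
grip_force: 0.0
rot(rad) first [-0.002  -0.0054 -0.0022] then shift mm [-1.7  0.9 99.9]
t 1.7667 pos [0.54   0.2777 0.1219] F [-1.4 -0.7 -1.2] M [-0.    0.05 -0.01] q6 -1.18 open 0.0852 grip 0.0
```

```bash
python3 -m crank '[[-1,0.5,12,0,0,0,1],[0,0,12,0,0,0,1],[0,0,12,0,0,0,1],[0,0,12,0,0,0,1],[0,0,12,0,0,0,1],[0,0,12,0,0,0,1],[0,0,12,0,0,0,1],[0,0,8,0,0,0,1],[0,0,6,0,0,0,1],[0,0,0,0,0,0,1]]'
python3 go.py .5417 .2785 .022 87.7
python3 -c "
from h import *
a=get_image('scene');b=get_image('top')
c=np.hstack([cv2.resize(a[215:315,140:260],(480,400),interpolation=2),cv2.resize(b[180:250,140:196],(320,400),interpolation=2)])
cv2.imwrite('pics/g1.png',cv2.cvtColor(c,4))"
```

```text
t: 2.6
tool_pos: [0.5413, 0.2792, 0.0254]
tool_rot: [-0.063, -3.138, 0.002]
contact_force: [-0.5, 0.5, -0.1]
opening: 0.0851
grip_force: 0.0
rot(rad) first [-0.0011 -0.0026 -0.0001] then shift mm [-0.4 -0.7  3.4]
t 2.6 pos [0.5413 0.2792 0.0254] F [-0.5  0.5 -0.1] M [-0.02  0.01 -0.05] q6 -1.18 open 0.0851 grip 0.0
```

View pics/g1.png

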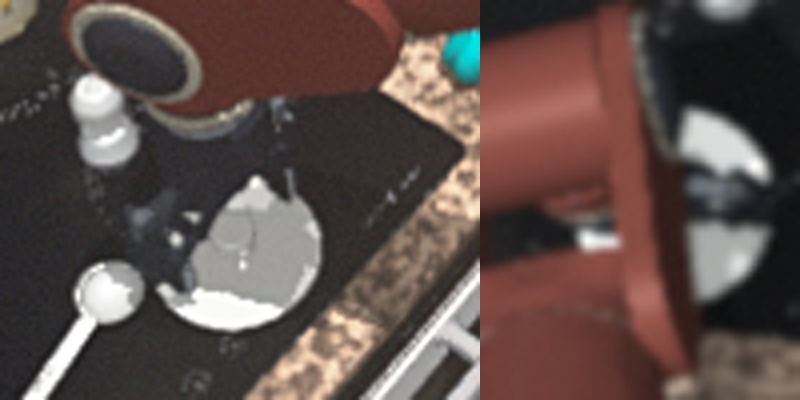

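The left half shows the knob at crop (232,230), standing between the open fingers, with the spoon clear. I lower 3 mm and close.

```bash
python3 -m crank '[[0,0,3,0,0,0,1],[0,0,0,0,0,0,-1],[0,0,0,0,0,0,-1],[0,0,0,0,0,0,-1],[0,0,0,0,0,0,-1],[0,0,0,0,0,0,-1],[0,0,0,0,0,0,-1],[0,0,0,0,0,0,-1],[0,0,0,0,0,0,-1],[0,0,0,0,0,0,-1]]' 40
python3 go.py .5417 .2785 .2 87.7
```

```text
t: 3.53
tool_pos: [0.5427, 0.2798, 0.0248]
tool_rot: [0.063, 3.14, 0.0]
contact_force: [0.3, -0.1, 2.6]
opening: 0.0286
grip_force: 39.7
rot(rad) first [ 0.0003  0.0008 -0.0001] then shift mm [   0.9   -1.3 -175.2]
t 3.5333 pos [0.5427 0.2798 0.0248] F [ 0.3 -0.1  2.6] M [-0.05  0.1  -0.  ] q6 -1.18 open 0.0286 grip 39.73802912514657
```

```bash
python3 -m crank '[[0,0,-5,0,0,0,-1],[0,0,-10,0,0,0,-1],[0,0,-20,0,0,0,-1],[0,0,-25,0,0,0,-1],[0,0,-25,0,0,0,-1],[0,0,-25,0,0,0,-1],[0,0,-25,0,0,0,-1],[0,0,-20,0,0,0,-1],[0,0,-10,0,0,0,-1],[0,0,-5,0,0,0,-1]]'
python3 go.py .542 -.110 .195 87.7
python3 - <<'E'
from h import *
a=get_image('scene');b=get_image('top')
np.save('s1.npy',a);np.save('t1.npy',b)
p=proj('scene',[.5427,.2798,.18]);print(p,proj('top',[.5427,.2798,.18]))
x,y=p.astype(int);c=cv2.resize(a[y-45:y+45,max(x-60,0):x+60],None,fx=4,fy=4,interpolation=2)
cv2.imwrite('pics/g2.png',cv2.cvtColor(c,4))
E
```

```text
t: 4.37
tool_pos: [0.5431, 0.28, 0.1969]
tool_rot: [0.063, 3.138, 0.002]
contact_force: [0.2, -0.6, -0.7]
opening: 0.0282
grip_force: 39.6
rot(rad) first [0.0014 0.0033 0.    ] then shift mm [ -14.6 -389.7    1.9]
t 4.3667 pos [0.5431 0.28   0.1969] F [ 0.2 -0.6 -0.7] M [ 0.03 -0.04  0.01] q6 -1.18 open 0.0282 grip 39.57250078674406
[190.79992727 242.55554688] [162.16225829 207.43655703]
```

View pics/g2.png

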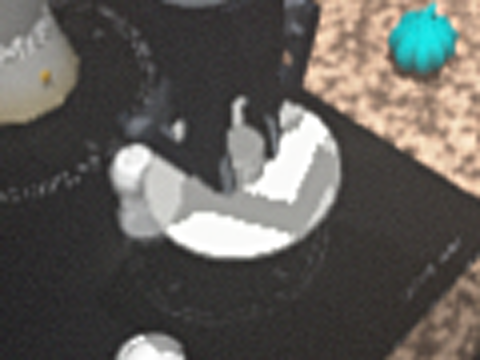

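The lid is held in the fingers by its knob, roughly level, at crop (250,210). I carry it to above the bowl.

```bash
python3 -m crank '[[-0.7,-15,0,0,0,0,-1],[-1,-25,0,0,0,0,-1],[-1.3,-35,0,0,0,0,-1],[-1.3,-35,0,0,0,0,-1],[-1.3,-35,0,0,0,0,-1],[-1.3,-35,0,0,0,0,-1],[-1.3,-35,0,0,0,0,-1],[-1.3,-35,0,0,0,0,-1],[-1.3,-35,0,0,0,0,-1],[-1.3,-35,0,0,0,0,-1]]'
python3 -m crank '[[-1.3,-30,0,0,0,0,-1],[-1,-20,0,0,0,0,-1],[-0.5,-12,0,0,0,0,-1],[-0.4,-7,0,0,0,0,-1],[0,0,0,0,0,0,-1],[0,0,0,0,0,0,-1],[0,0,0,0,0,0,-1],[0,0,0,0,0,0,-1],[0,0,0,0,0,0,-1],[0,0,0,0,0,0,-1]]'
python3 go.py .542 -.110 .15 87.7
python3 - <<'E'
from h import *
a=get_image('scene');b=get_image('top')
np.save('s2.npy',a);np.save('t2.npy',b)
c1=cv2.resize(a[110:220,225:335],None,fx=3.6,fy=3.6,interpolation=2);c2=cv2.resize(b[175:265,250:350],(400,396),interpolation=2)
cv2.imwrite('pics/g3.png',cv2.cvtColor(np.hstack([c1,c2]),4))
E
```

```text
t: 5.3
tool_pos: [0.5397, -0.0426, 0.192]
tool_rot: [-0.063, -3.137, -0.001]
contact_force: [0.7, -0.5, -0.0]
opening: 0.0282
grip_force: 39.6
t: 6.13
tool_pos: [0.542, -0.1089, 0.1944]
tool_rot: [0.061, 3.141, 0.0]
contact_force: [0.0, 0.9, -1.0]
opening: 0.028
grip_force: 39.7
rot(rad) first [0.     0.0001 0.0011] then shift mm [-0.  -1.1 44.4]
t 6.1333 pos [ 0.542  -0.1089  0.1944] F [ 0.   0.9 -1. ] M [ 0.02 -0.04  0.06] q6 -1.86 open 0.028 grip 39.66772774234414
```

View pics/g3.png

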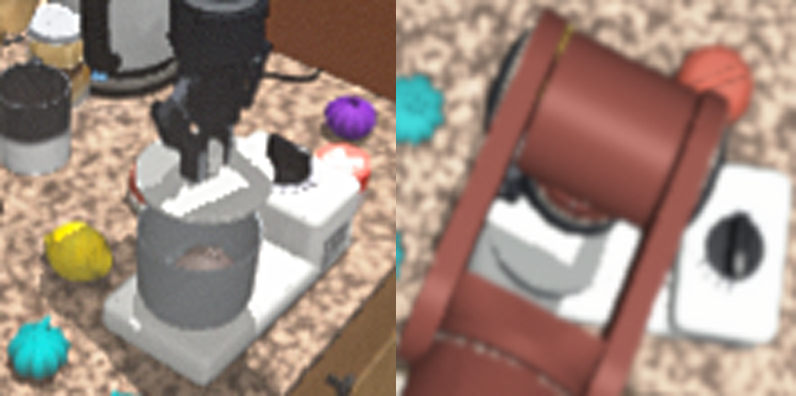

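```bash
python3 - <<'E'
from h import *
a=np.load('s2.npy');g=cv2.cvtColor(a,7)
th=np.linspace(0,2*np.pi,181)
def ext(X,Y,r,z):
    q=np.array([proj('scene',[X+r*np.cos(t),Y+r*np.sin(t),z]) for t in th]);return q[:,0].min().round(1),q[:,0].max().round(1),q[:,1].max().round(1),q[q[:,0].argmin(),1].round(),q[q[:,0].argmax(),1].round()
print("lid bot/top",ext(.542,-.1089,.0585,.1857),ext(.542,-.1089,.0585,.1922));print("rim",ext(.542,-.110,.056,.125))
for v in(156,158,160,162,164):print(v,"L",g[v,256:272],"R",g[v,290:308])
print("bottom cols");
for u in(278,281,284):print(u,g[162:178,u])
a0=np.load('s.npy');g0=cv2.cvtColor(a0,7)
for v in(176,180,184):print("bowl",v,g0[v,256:270],g0[v,290:306])
E
```

```text
lid bot/top (np.float64(261.5), np.float64(300.2), np.float64(171.6), np.float64(158.0), np.float64(160.0)) (np.float64(261.6), np.float64(300.4), np.float64(169.9), np.float64(157.0), np.float64(158.0))
rim (np.float64(262.1), np.float64(297.7), np.float64(185.7), np.float64(173.0), np.float64(174.0))
156 L [180 180 152 155 166 180 166 206 206 203 203 204 204 204 205 206] R [160 161 160 160 159 170 192 251 255 255 230  75  49  55  48  49  48  49]
158 L [120 149 181 189 179 125 148 205 205 203 202 202 205 206 192 164] R [255 215 162 156 160 161 158 159 193 255 255 107  47  62  59  64  59  51]
160 L [172 178 200 206 145  82 131 229 210 206 206 204 196 195 161 160] R [253 255 255 216 161 159 163 161 162 164 173  82  58  58  59  60  58  62]
162 L [186 188 194 211 149  86  83 141 195 168 162 162 159 163 160 161] R [248 181 170 171 163 162 163 162 162 162 202 255 254 217 234 255 246 227]
164 L [201 205 178 160 110 150 135  88 111 160 167 165 163 163 160 163] R [159 161 165 163 166 165 165 164 161 185 254 255 255 250 255 255 255 255]
bottom cols
278 [223 254 251 251 253 251 177 162 178 157 121 119 118 117 121 121]
281 [255 251 252 255 248 167 160 166 167 155 131 116 118 117 118 116]
284 [251 251 255 250 171 162 159 169 173 166 131 116 117 117 118 111]
bowl 176 [147 185 209 197 178 167 148 148 187 130 128 136 135 137] [112 113 113 110 101  98 118 196 199 158 152 151 155 160 160 159]
bowl 180 [196 212 208 209 212 186 135  96  99 111 154 169 160 155] [106 107 106 128 174 203 142 241 255 255 255 255 255 255 255 218]
bowl 184 [144 140 161 194 215 215 211 108 100 105 109 108 110 110] [129 130 128 125 120 121 200 255 255 254 254 254 254 254 254 254]
```

```bash
python3 -m crank '[[-2,0.5,5,0,0,0,-1],[0,0,8,0,0,0,-1],[0,0,8,0,0,0,-1],[0,0,8,0,0,0,-1],[0,0,7,0,0,0,-1],[0,0,5,0,0,0,-1],[0,0,4,0,0,0,-1],[0,0,0,0,0,0,-1],[0,0,0,0,0,0,-1],[0,0,0,0,0,0,-1]]'
python3 -m crank '[[0,0,1,0,0,0,-1],[0,0,1,0,0,0,-1],[0,0,1,0,0,0,-1],[0,0,1,0,0,0,-1],[0,0,1,0,0,0,-1],[0,0,1,0,0,0,-1],[0,0,1,0,0,0,-1],[0,0,0,0,0,0,-1],[0,0,0,0,0,0,-1],[0,0,0,0,0,0,-1]]'
python3 go.py .544 -.1085 .1338 87.7
```

```text
t: 7.07
tool_pos: [0.5443, -0.1094, 0.1498]
tool_rot: [0.063, 3.14, -0.0]
contact_force: [0.3, 0.2, -2.2]
opening: 0.0284
grip_force: 39.7
t: 7.9
tool_pos: [0.544, -0.1093, 0.1423]
tool_rot: [0.063, 3.141, -0.0]
contact_force: [0.0, -0.0, -1.7]
opening: 0.0285
grip_force: 39.7
rot(rad) first [-0.      0.0001 -0.0001] then shift mm [0.  0.8 8.5]
t 7.9 pos [ 0.544  -0.1093  0.1423] F [ 0.  -0.  -1.7] M [ 0.04  0.05 -0.01] q6 -1.86 open 0.0285 grip 39.66503713047132
```

```bash
python3 -m crank '[[0,0,1,0,0,0,-1],[0,0,1,0,0,0,-1],[0,0,1,0,0,0,-1],[0,0,1,0,0,0,-1],[0,0,1,0,0,0,-1],[0,0,1,0,0,0,-1],[0,0,0,0,0,0,-1],[0,0,0,0,0,0,-1],[0,0,0,0,0,0,-1],[0,0,0,0,0,0,-1]]'
python3 go.py .544 -.1085 .1338 87.7
```

```text
t: 8.73
tool_pos: [0.5442, -0.1098, 0.1365]
tool_rot: [0.063, 3.14, -0.002]
contact_force: [1.8, -5.2, 0.2]
opening: 0.0283
grip_force: 39.8
rot(rad) first [-0.0012  0.0007 -0.0002] then shift mm [0.2 1.3 2.7]
t 8.7333 pos [ 0.5442 -0.1098  0.1365] F [ 1.8 -5.2  0.2] M [-0.88 -0.15  0.02] q6 -1.86 open 0.0283 grip 39.84581933822483
```

```bash
python3 -m crank '[[-0.3,-0.7,0,0,0,0,-1],[-0.3,-0.8,0,0,0,0,-1],[0,0,1,0,0,0,-1],[0,0,1,0,0,0,-1],[0,0,0.5,0,0,0,-1],[0,0,0.5,0,0,0,-1],[0,0,0.5,0,0,0,-1],[0,0,0,0,0,0,-1],[0,0,0,0,0,0,-1],[0,0,0,0,0,0,-1]]'
python3 go.py .544 -.1085 .1338 87.7
```

```text
t: 9.57
tool_pos: [0.5443, -0.1103, 0.1338]
tool_rot: [-0.063, -3.14, -0.001]
contact_force: [-3.9, 0.4, 6.5]
opening: 0.0281
grip_force: 40.4
rot(rad) first [ 0.0008 -0.0009  0.0002] then shift mm [0.4 1.8 0. ]
t 9.5667 pos [ 0.5443 -0.1103  0.1338] F [-3.9  0.4  6.5] M [0.1  0.62 0.04] q6 -1.87 open 0.0281 grip 40.443610476795584
```

The lid reached its seat height (TCP at 0.1338 with 6.5 N up). I release it and lift straight up.

```bash
python3 -m crank '[[0,0,0,0,0,0,1],[0,0,0,0,0,0,1],[0,0,0,0,0,0,1],[0,0,0,0,0,0,1],[0,0,0,0,0,0,1],[0,0,0,0,0,0,1],[0,0,0,0,0,0,1],[0,0,-5,0,0,0,1],[0,0,-10,0,0,0,1],[0,0,-20,0,0,0,1]]'
python3 -m crank '[[0,0,-25,0,0,0,1],[0,0,-25,0,0,0,1],[0,0,-20,0,0,0,1],[0,-20,0,0,0,0,1],[2,-30,0,0,0,0,1],[2,-35,0,0,0,0,1],[2,-35,0,0,0,0,1],[0,-20,0,0,0,0,1],[0,0,0,0,0,0,1],[0,0,0,0,0,0,1]]'
python3 go.py .538 -.2495 .105 87.7
python3 - <<'E'
from h import *
a=get_image('scene');b=get_image('top')
np.save('s3.npy',a);np.save('t3.npy',b)
c1=cv2.resize(a[110:220,225:335],None,fx=3.6,fy=3.6,interpolation=2);c2=cv2.resize(b[175:265,265:365],(400,396),interpolation=2)
cv2.imwrite('pics/g4.png',cv2.cvtColor(np.hstack([c1,c2]),4))
E
```

```text
t: 10.4
tool_pos: [0.543, -0.1103, 0.1662]
tool_rot: [-0.063, -3.136, -0.002]
contact_force: [0.3, -0.5, -0.2]
opening: 0.0855
grip_force: 0.0
t: 11.23
tool_pos: [0.5329, -0.2513, 0.2388]
tool_rot: [0.066, 3.14, -0.0]
contact_force: [0.2, 0.3, -0.0]
opening: 0.0858
grip_force: 0.0
rot(rad) first [-0.      0.0009 -0.0021] then shift mm [ -5.    2.  133.8]
t 11.2333 pos [ 0.5329 -0.2513  0.2388] F [ 0.2  0.3 -0. ] M [ 0.03 -0.02 -0.02] q6 -2.1 open 0.0858 grip 0.0
```

View pics/g4.png

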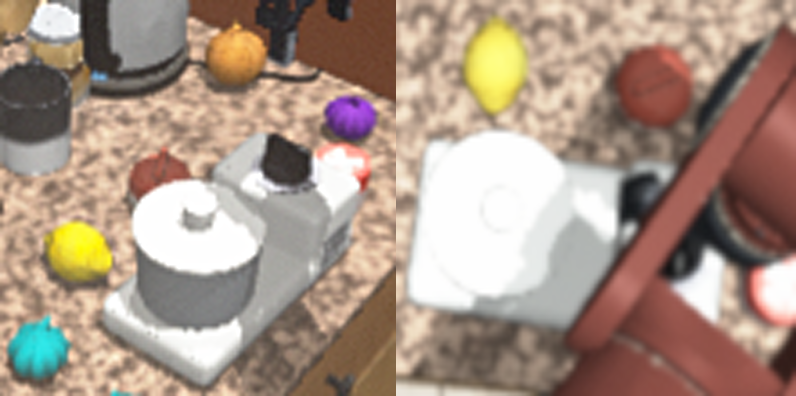

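The lid sits level and home on the bowl (scene crop (198,215)). Bystanders are in place and the dial is undisturbed. Next I go to the dial.

```bash
python3 -m crank '[[-5,1.5,10,0,0,0,1],[0,0,20,0,0,0,1],[0,0,20,0,0,0,1],[0,0,20,0,0,0,1],[0,0,20,0,0,0,1],[0,0,15,0,0,0,1],[0,0,10,0,0,0,1],[0,0,0,0,0,0,1],[0,0,0,0,0,0,1],[0,0,0,0,0,0,1]]'
python3 go.py .538 -.250 .110 87.7
python3 - <<'E'
from h import *
a=get_image('scene')
cv2.imwrite('pics/g5.png',cv2.cvtColor(cv2.resize(a[110:220,245:335],None,fx=5,fy=5,interpolation=2),4))
E
```

```text
t: 12.17
tool_pos: [0.5388, -0.2491, 0.124]
tool_rot: [0.062, 3.139, -0.001]
contact_force: [-0.6, 0.1, -0.3]
opening: 0.0855
grip_force: 0.0
rot(rad) first [-0.0009  0.0018  0.0006] then shift mm [ 0.8 -0.9 14. ]
t 12.1667 pos [ 0.5388 -0.2491  0.124 ] F [-0.6  0.1 -0.3] M [-0.04  0.06 -0.02] q6 -2.09 open 0.0855 grip 0.0
```

View pics/g5.png

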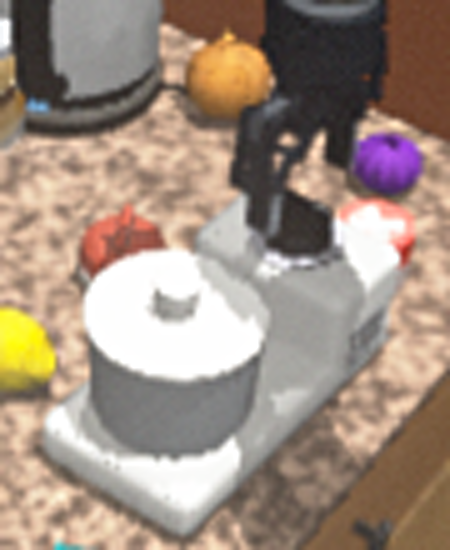

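The dial bar (crop (303,220)) stands between the open fingers. I lower 13 mm and close.

```bash
python3 -m crank '[[0.5,-0.7,5,0,0,0,1],[0,0,5,0,0,0,1],[0,0,3,0,0,0,1],[0,0,0,0,0,0,-0.3],[0,0,0,0,0,0,-0.5],[0,0,0,0,0,0,-0.6],[0,0,0,0,0,0,-1],[0,0,0,0,0,0,-1],[0,0,0,0,0,0,-1],[0,0,0,0,0,0,-1]]' 30
python3 go.py .538 -.250 .110 87.7
```

```text
t: 13.05
tool_pos: [0.5375, -0.2522, 0.1103]
tool_rot: [0.064, 3.14, -0.009]
contact_force: [-0.4, -7.9, -1.9]
opening: 0.0123
grip_force: 33.4
rot(rad) first [-0.0054  0.0009 -0.0004] then shift mm [-0.4  2.2  0.3]
t 13.05 pos [ 0.5375 -0.2522  0.1103] F [-0.4 -7.9 -1.9] M [-1.03  0.12 -0.11] q6 -2.09 open 0.0123 grip 33.41641813516617
```

```bash
python3 -m crank '[[0,-1.2,0,0,0,0,-1],[0,-1.2,0,0,0,0,-1],[0,0,0,0,0,0.03,-1],[0,0,0,0,0,0.06,-1],[0,0,0,0,0,0.08,-1],[0,0,0,0,0,0.08,-1],[0,0,0,0,0,0.08,-1],[0,0,0,0,0,0.08,-1],[0,0,0,0,0,0.08,-1],[0,0,0,0,0,0,-1]]' 70
python3 go.py .538 -.2525 .110 87.7
```

```text
t: 13.88
tool_pos: [0.5377, -0.252, 0.1104]
tool_rot: [0.824, 3.031, 0.001]
contact_force: [-0.5, 0.8, 3.6]
opening: 0.0116
grip_force: 71.6
rot(rad) first [ 0.0005  0.0005 -0.4909] then shift mm [-0.4 -0.5  0.4]
t 13.8833 pos [ 0.5377 -0.252   0.1104] F [-0.5  0.8  3.6] M [0.16 0.09 0.1 ] q6 -1.6 open 0.0116 grip 71.60425901412964
```

```bash
python3 -m crank '[[0,0,0,0,0,0.07,-1],[0,0,0,0,0,0.08,-1],[0,0,0,0,0,0.08,-1],[0,0,0,0,0,0.08,-1],[0,0,0,0,0,0.08,-1],[0,0,0,0,0,0.08,-1],[0,0,0,0,0,0.06,-1],[0,0,0,0,0,0.02,-1],[0,0,0,0,0,0,-1],[0,0,0,0,0,0,-1]]'
python3 go.py .538 -.2525 .110 87.7
```

```text
t: 14.72
tool_pos: [0.538, -0.2518, 0.1104]
tool_rot: [1.612, 2.695, 0.002]
contact_force: [0.6, 3.5, 4.3]
opening: 0.0119
grip_force: 71.7
rot(rad) first [ 1.5000e-03  1.0000e-03 -1.0378e+00] then shift mm [-0.  -0.7  0.4]
t 14.7167 pos [ 0.538  -0.2518  0.1104] F [0.6 3.5 4.3] M [ 0.61 -0.33  0.1 ] q6 -1.06 open 0.0119 grip 71.72061681747437
```

```bash
python3 -m crank '[[0,0,0,0,0,0.02,-1],[0,0,0,0,0,0.015,-1],[0,0,0,0,0,0,-1],[0,0,0,0,0,0,-1],[0,0,0,0,0,0,-1],[0,0,0,0,0,0,-1],[0,0,0,0,0,0,-1],[0,0,0,0,0,0,-1],[0,0,0,0,0,0,-1],[0,0,0,0,0,0,-1]]'
python3 go.py .538 -.2525 .110 87.7
python3 - <<'E'
from h import *
a=get_image('scene');b=get_image('top')
c1=cv2.resize(a[110:220,235:335],(400,440),interpolation=2);c2=cv2.resize(b[175:265,265:365],(400,440),interpolation=2)
cv2.imwrite('pics/g6.png',cv2.cvtColor(np.hstack([c1,c2]),4))
E
```

```text
t: 15.55
tool_pos: [0.538, -0.2517, 0.1104]
tool_rot: [1.662, 2.665, 0.002]
contact_force: [1.4, 4.5, 5.2]
opening: 0.0116
grip_force: 71.9
rot(rad) first [ 1.7000e-03  1.0000e-03 -1.0749e+00] then shift mm [ 0.  -0.8  0.4]
t 15.55 pos [ 0.538  -0.2517  0.1104] F [1.4 4.5 5.2] M [ 0.8  -0.44  0.12] q6 -1.02 open 0.0116 grip 71.89260363578796
```

View pics/g6.png

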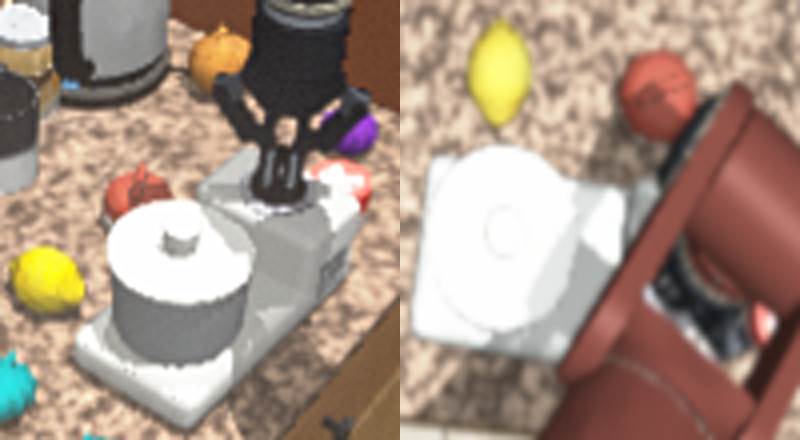

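The fingers hold the turned bar and the lid stays seated. That was picture 11, one over the limit of 10, so I take no more. I feel for the hard stop by torque, to be sure of the third click.

```bash
python3 -m crank '[[0,0,0,0,0,0.015,-1],[0,0,0,0,0,0.01,-1],[0,0,0,0,0,0,-1],[0,0,0,0,0,0,-1],[0,0,0,0,0,0,-1],[0,0,0,0,0,0,-1],[0,0,0,0,0,0,-1],[0,0,0,0,0,0,-1],[0,0,0,0,0,0,-1],[0,0,0,0,0,0,-1]]'
python3 go.py .538 -.2525 .110 87.7
```

```text
t: 16.48
tool_pos: [0.538, -0.2517, 0.1104]
tool_rot: [1.695, 2.644, 0.002]
contact_force: [1.8, 4.0, 4.6]
opening: 0.0113
grip_force: 71.9
rot(rad) first [ 1.7000e-03  1.0000e-03 -1.0999e+00] then shift mm [ 0.  -0.8  0.4]
t 16.4833 pos [ 0.538  -0.2517  0.1104] F [1.8 4.  4.6] M [ 0.79 -0.41  0.13] q6 -0.99 open 0.0113 grip 71.913081407547
```

```bash
python3 -m crank '[[0,0,0,0,0,0.02,-1],[0,0,0,0,0,0.02,-1],[0,0,0,0,0,0,-1],[0,0,0,0,0,0,-1],[0,0,0,0,0,0,-1],[0,0,0,0,0,0,-1],[0,0,0,0,0,0,-1],[0,0,0,0,0,0,-1],[0,0,0,0,0,0,-1],[0,0,0,0,0,0,-1]]'
python3 go.py .538 -.2525 .110 87.7
```

```text
t: 17.32
tool_pos: [0.5381, -0.2518, 0.1104]
tool_rot: [1.744, 2.612, 0.001]
contact_force: [2.0, 4.3, 4.6]
opening: 0.0118
grip_force: 73.1
rot(rad) first [ 9.000e-04  1.200e-03 -1.137e+00] then shift mm [ 0.  -0.7  0.4]
t 17.3167 pos [ 0.5381 -0.2518  0.1104] F [2.  4.3 4.6] M [ 0.74 -0.46  1.01] q6 -0.96 open 0.0118 grip 73.0759048461914
```

The torque rose to 1.0 N m, so the dial is at the hard stop (1.10 rad). I ease off slightly to stay on the third click, then hand in.

```bash
python3 -m crank '[[0,0,0,0,0,-0.02,-1],[0,0,0,0,0,0,-1],[0,0,0,0,0,0,-1],[0,0,0,0,0,0,-1],[0,0,0,0,0,0,-1],[0,0,0,0,0,0,-1],[0,0,0,0,0,0,-1],[0,0,0,0,0,0,-1],[0,0,0,0,0,0,-1],[0,0,0,0,0,0,-1]]'
python3 go.py .538 -.2525 .110 87.7; python3 -c "
from station import ctrl
print(ctrl.finish_job())"
```

```text
t: 18.15
tool_pos: [0.5381, -0.2517, 0.1104]
tool_rot: [1.719, 2.628, 0.002]
contact_force: [1.6, 4.6, 4.4]
opening: 0.0113
grip_force: 72.2
rot(rad) first [ 1.4000e-03  1.1000e-03 -1.1186e+00] then shift mm [ 0.  -0.8  0.4]
t 18.15 pos [ 0.5381 -0.2517  0.1104] F [1.6 4.6 4.4] M [ 0.76 -0.47  0.47] q6 -0.98 open 0.0113 grip 72.15061783790588
the job is handed in; nothing more can be done
None
```

The job is handed in at about 18 s with no verdict returned: the lid was set down level on the bowl and let go, then the dial was turned to its hard stop, eased back slightly onto the third click and is still held there; I viewed 11 pictures, one over the limit of 10.

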